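# Lock a bayonet fuse carrier into its spring-loaded socket

### The arm

A 7-joint arm with a two-finger parallel gripper is mounted at the origin on the work surface; the furniture and walls round the work are solid. World frame = base frame: x ahead of the robot, y to its left, z up, the work surface at z = 0. Lengths are in m, angles in rad, forces in N, time in s.
With the tool pointing down it reaches from about 0.4 to 0.85 m from the base axis. Payload 10.4 kg.
Tool frame: the origin (TCP) lies midway between the tips of the shut fingers; the grasp point (between the pads) lies 19 mm behind it; z points along the fingers, y is the line along which they close (so a half turn about z gives the same grasp; the last joint's range is limited). The gripper opens to 87 mm and grips with 3 to 60 N. Pads are 19 mm wide; open, the fingers measure 117 mm over their backs; the gripper's body (75 mm by 190 mm) begins 51 mm behind the grasp point.
Start: joints at [1.095, 0.332, -0.065, 1.46, 0.022, 1.35, -0.088], TCP at [0.273, -0.562, 0.223] pointing down, gripper open.
Joint ranges: [-2.6, 2.6], [-0.5, 2.12], [-1.47, 1.34], [0.16, 2.42], [-1.27, 4.41], [0.06, 2.06], [-2.6, 2.6]. Speed limits (rad/s): [2.22, 2.22, 2.79, 2.79, 3.14, 3.14, 3.14].

### API

Orientations are given as a unit quaternion [x, y, z, w].
In Python, from bench import r gives the robot as it stands.
- The arm moves only by the tool arm_command, never from a script. Its arguments are lists of equal length, an entry for each row: "xyz": the shift along the world's x, y, z in m, a list of three; "rot": the turn, a rotation vector about the world's x, y, z in rad, a list of three. In form: {"xyz": [[tx, ty, tz], ...], "rot": [[ax, ay, az], ...]}. A call has 1 to 20 rows; each row is the pose to reach, as a shift and turn from the pose commanded when the call began; what a row does not reach only later rows make up. A row lasts 1/12 s, in which the tool goes at most 41.7 mm and 7.16 degrees, less where a joint would pass 70% of its speed; a pose out of reach is approached as far as the arm can. A call with a gripper value outside its range is refused whole. "grip" is the opening, from 0 (shut) to 1 (fully open), set as the call begins (left out, the last holds). The fingers move at their own pace and stop on an object; "squeeze" is the grip in N (left out, the last holds). Time passes only in rows, so rows that repeat a pose let the fingers close. It gives the time, the measured TCP pose, the force, the opening and the grip force at its end, in the units of the state.
- r.read_state(): the state, without advancing time (a new reading comes with each control period).
- r.camera(name): name is "scene" or "top" or "wrist"; returns the picture (384x512x3 uint8, red, green, blue); there is no depth.
- r.camera_model(name): a dict with "fx", "fy", "cx", "cy" (pixels), "T" (4x4, takes a point from camera to world coordinates). Camera axes: x right, y up, looking along -z (the intrinsics and any distortion apply to the point x, -y, -z); pixel columns grow to the right and rows downward; lengths in m; the calibration is good to about 2 mm. A picture is of the moment at which its call begins: read the wrist's pose just before it. camera_model takes no time and is no camera call; for the wrist camera it gives the pose at the moment of the call.
- r.close_job(): hands the job in; it is judged then, once.
Trained networks look in the newest picture that a camera, given by its name, has taken for a name from the list of things; names that differ only in an ending like _2 or _b are one class to them, and where a whole thing is asked for, a point or a joint stands for the part that bears it (a point fixed in the world has none). Each returns a list of dicts, best first, with "conf" (0 to 1); they miss things now and then, are a little off and sometimes report something else, mostly with a low value. They report only what shows in the picture. A call takes as long as a camera call. They do not tell look-alikes from the thing itself.
- r.look_for(label, camera): "at" ([x, y, z] in m, in the coordinates of the camera as it stood for that picture, good to about 4 mm: the middle of the surface that is visible of it).
- r.spot_point(label, camera): "at" ([x, y, z] in m, in the coordinates of the camera as it stood for that picture, good to about 4 mm: a listed point, or the origin of a listed thing).
The state is a dict: "time": time; "joint_positions": joint angles; "joint_vel": joint speeds; "joint_torque": joint torques, N m; "ee_pos": TCP position; "eef_rot": TCP orientation; "ft_force": force on the tool from outside, world axes, zero at the start; "torque": the same for the moment, N m; "width": finger opening in m; "grip_force": force on a finger pad.
Only numpy, scipy, OpenCV 4.12 (cv2) and the standard library are available. Lean on these libraries where they do the work, as an engineer would, in place of code of your own. Each camera call takes 0.05 s, during which the arm holds its last target. There are 200 camera calls.

### The job

Fit the fuse carrier into the round bayonet socket on the bench power box: pick it up, find the two entry slots with its lugs, push it in against the spring, twist it clockwise until it just meets its stop and let the spring lift it into its locking notches, then let go of it. Work gently, without forcing or ramming the carrier into the socket, and leave the other things on the bench where they are.

Things in the scene. Friction and masses are not known exactly. Their poses are not given: they have to be found in the camera images.
- fuse_carrier: Black plastic fuse carrier, about 120 g, 56 mm tall, standing on its contact end. Origin: centre of its underside; z up its axis. Round plug, 26 mm diameter, z = 0 to 22 mm (foot chamfered 3 mm), with two lugs; cap disc, 46 mm diameter, z = 22 to 28; grip bar above. The same after a half turn about z. Depths of the carrier below are those of this origin under the socket mouth.
- carrier_grip (a point): Middle of the carrier's flat grip bar, 43 mm above its origin, axes as the carrier's. The bar is 38 mm long (x, parallel to the lugs), 14 mm thick (y), z = 28 to 56 mm. Grip it across the 14 mm, fingertips about 3 mm above the cap disc.
- carrier_lugs (a point): Midway between the carrier's two opposed steel lugs, on its axis, 8.5 mm above its origin, axes as the carrier's. The lugs stick out of the plug along +x and -x to 19 mm from the axis, 6 mm wide (y), 5 mm high (z = 6 to 11 mm).
- fuse_box: Grey bench power box, fixed, 140 x 116 x 45 mm with two outlets on its front (-x) face. A round aluminium socket turret, 60 mm diameter, stands on it up to 79 mm above the bench. Origin: on the bench, on the turret's axis (the box reaches from x = -93 to +57 mm); z up. Up to some 40 N between carrier and socket is harmless; 60 N damages it.
- socket_mouth (a point): Centre of the socket's mouth, in the turret's flat top face, 79 mm above the bench; axes as the box's. Bore 29 mm diameter with two opposed entry slots for the lugs (play 0.06 rad either way). The line of the slots lies up to 0.6 rad either way from the box's x axis; unmeasured: see or feel it. Lugs that miss rest on the top face, carrier at depth 6 mm; in the slots they go on down.
- socket_spring (a point): On the turret's axis 10 mm below the mouth, axes as the box's: top face of the brass spring plunger in the bore when free. It meets the plug's end with the carrier at depth 10 mm, pushing back with 4 N there and 0.7 N more per mm. At 22 mm (12.4 N) the cap disc lands on the turret's top face, a hard stop.
- socket_collar (a point): On the turret's axis 8 mm below the mouth, axes as the box's: underside of the collar. At depths over 19 mm (10 N) the lugs are below it and turn, clockwise only (from above). Notches 4 mm up into it are centred 0.80 rad clockwise of the slots; a hard stop lies 0.06 rad further, lugs there still enter. Let up there, the spring lifts the carrier to depth 15 mm, locked (7.5 N).
- tape_measure: Bystander: yellow tape measure, 39 x 88 x 68 mm, loose on the bench beyond the work. Origin: centre of its underside.
- hex_bolt: Bystander: loose steel hex bolt, 24 x 70 x 27 mm, lying on the bench on the robot's side. Origin: centre of its underside.
- screwdriver_red: Bystander: loose screwdriver with red handle, 30 x 208 x 30 mm, lying on the bench to the right of the box. Origin: centre of its underside.
Things that resemble listed ones, but are neither listed nor needed, are in the scene too. Of the things like the fuse_box, leave any that is orange; of the rest the smaller one is meant.

How it is judged:
On the way, in this order (a step that is already met when the one before it is completed fails the run):
1. the carrier is lifted off the bench in the fingers (height (world z) of fuse_carrier above 0.03 m and contact force between the fingers and fuse_carrier above 1 N), for 0.2 s.
2. the carrier is pushed into the socket against the spring until its lugs are below the collar (z of fuse_carrier in the frame of socket_mouth below -0.0182 m and horizontal distance between fuse_carrier and socket_mouth below 0.004 m), for 0.1 s.
At the end, for the whole second after the job is handed in: The carrier is locked: its origin 13 to 17.2 mm below the socket mouth (notches hold it at 15), within 4 mm of the socket axis, upright within 4 degrees, at rest and let go (z of fuse_carrier in the frame of socket_mouth between -0.0172 and -0.013 m and horizontal distance between fuse_carrier and socket_mouth below 0.004 m and angle between fuse_carrier's own z axis and vertical below 0.07 rad and linear speed of fuse_carrier below 0.01 m/s and angular speed of fuse_carrier below 0.1 rad/s); the robot touches nothing.
It fails at once if the carrier is forced: more than 60 N between it and the power box with its socket (contact force between fuse_carrier and fuse_box above 60 N).
It fails at once if the tape measure is moved by more than 30 mm (distance of tape_measure from where it was at the start of the episode above 0.03 m).
It fails at once if the hex bolt is moved by more than 30 mm (distance of hex_bolt from where it was at the start of the episode above 0.03 m).
It fails at once if the red screwdriver is moved by more than 30 mm (distance of screwdriver_red from where it was at the start of the episode above 0.03 m).
It also fails if it takes over 72 s, if anything falls off the work surface, if the arm or the gripper's body presses on something with over 40 N, if the wrist force passes 120 N, or if a joint passes its speed limit or range.

## Working session

There is one attempt and no reset: what is moved stays moved. The work goes in short steps, Python scripts to look and compute and a tool call to move; the robot and the scene stay as the last step left them, time stands still between calls to the robot, and variables do not carry over. Pictures are saved under pics/ and viewed, at most 10 in all, crops included, and the job is handed in when it is done.

Besides the shell and the picture viewer there is one more tool, called after "Call:" as name(argument=value, ...), one argument or row to a line, values as JSON. arm_command: Moves the arm, as the interface text tells. Its arguments: {"type":"object","properties":{"xyz":{"type":"array"},"rot":{"type":"array"},"grip":{"type":"number"},"squeeze":{"type":"number"}},"required":["xyz","rot"]}

```bash
mkdir -p pics; cat > h.py <<'E'
import numpy as np, cv2
from bench import r
def w(cam,p):
    T=np.array(r.camera_model(cam)["T"]); return (T@np.append(p,1))[:3]
def pix(cam,P):
    m=r.camera_model(cam); q=np.linalg.inv(np.array(m["T"]))@np.append(P,1)
    return np.array([m["cx"]+m["fx"]*q[0]/-q[2], m["cy"]-m["fy"]*q[1]/-q[2]])
def ray(cam,uv,z):
    m=r.camera_model(cam);T=np.array(m["T"])
    d=T[:3,:3]@np.array([(uv[0]-m["cx"])/m["fx"],-(uv[1]-m["cy"])/m["fy"],-1]);o=T[:3,3]
    return o+d*(z-o[2])/d[2]
def snap(cam,name):
    im=r.camera(cam)[:,:,::-1].copy(); cv2.imwrite(f"pics/{name}.png",im); return im
E
python3 - <<'E'
from h import *
ims=[snap(c,c+"0") for c in("scene","top")]
cv2.imwrite("pics/both.png",cv2.resize(np.vstack(ims),(0,0),fx=.78,fy=.78))
print({k:v for k,v in r.camera_model("top").items()})
for c in("scene","top"):
  for l in("fuse_carrier","fuse_box","socket_mouth","hex_bolt","screwdriver_red","tape_measure"):
    for d in r.spot_point(l,c)[:4]: 
      P=w(c,d["at"]);print(c,l,round(d["conf"],2),P.round(3),pix(c,P).round())
s=r.read_state();print(s["time"],s["ee_pos"],s["eef_rot"],s["ft_force"])
E
```

```text
{'fx': 479.77936066554884, 'fy': 479.77936066554884, 'cx': 263.38058399801895, 'cy': 192.38933625690268, 'T': array([[-0.00764462,  0.9778914 , -0.2089736 ,  0.2279075 ],
       [-0.99996896, -0.00707754,  0.00346129,  0.07615197],
       [ 0.00190574,  0.20899357,  0.97791516,  1.3499434 ],
       [ 0.        ,  0.        ,  0.        ,  1.        ]])}
scene fuse_carrier 0.62 [ 0.553  0.257 -0.003] [196. 242.]
scene fuse_box 0.89 [ 0.305 -0.161 -0.003] [344. 198.]
scene fuse_box 0.65 [ 0.561  0.    -0.   ] [245. 197.]
scene socket_mouth 0.89 [ 0.31  -0.162  0.108] [347. 165.]
scene socket_mouth 0.63 [ 0.556 -0.002  0.076] [247. 175.]
scene hex_bolt 0.52 [ 0.333  0.181 -0.003] [286. 255.]
scene screwdriver_red 0.86 [ 0.573 -0.271  0.001] [282. 163.]
scene tape_measure 0.78 [ 0.691  0.175 -0.003] [175. 212.]
scene tape_measure 0.28 [ 0.556 -0.001  0.069] [247. 178.]
top fuse_carrier 0.53 [ 0.556  0.257 -0.002] [199. 180.]
top fuse_box 0.76 [0.561 0.46  0.002] [129. 178.]
top fuse_box 0.67 [ 0.308 -0.157 -0.001] [346. 265.]
top fuse_box 0.65 [ 0.558  0.007 -0.001] [286. 178.]
top socket_mouth 0.81 [0.565 0.005 0.078] [287. 169.]
top socket_mouth 0.69 [ 0.305 -0.162  0.105] [355. 263.]
top socket_mouth 0.64 [0.562 0.458 0.078] [122. 171.]
top hex_bolt 0.51 [0.691 0.171 0.002] [229. 134.]
top hex_bolt 0.44 [0.333 0.183 0.001] [224. 257.]
top screwdriver_red 0.9 [ 0.575 -0.273  0.006] [382. 171.]
top tape_measure 0.73 [0.69  0.172 0.003] [229. 135.]
0.7 [ 0.27342988 -0.56203373  0.22258316] [9.74482590e-01 2.24463091e-01 4.78240524e-06 4.41776954e-05] [-0.71246382 -0.02404849 -0.0716414 ]
```

View pics/both.png

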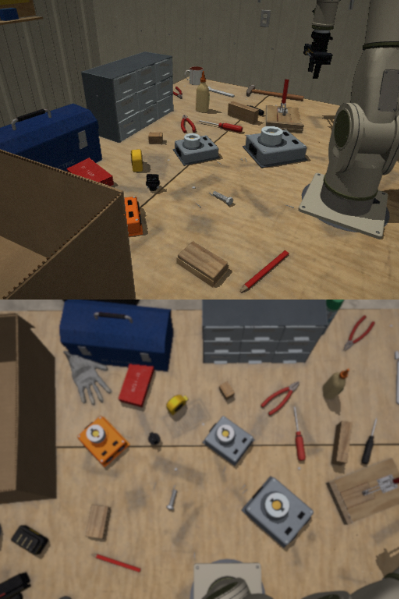

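```bash
python3 - <<'E'
from h import *
from scipy.spatial.transform import Rotation as R
s=r.read_state();Rt=R.from_quat(s["eef_rot"]).as_matrix();m=r.camera_model("wrist");T=np.array(m["T"])
print(m["fx"],"cam in tool",Rt.T@(T[:3,3]-s["ee_pos"]),"\n",Rt.T@T[:3,:3]);print(Rt.round(3))
t=cv2.imread("pics/top0.png");cv2.imwrite("pics/tc.png",np.hstack([cv2.resize(t[y-40:y+40,x-40:x+40],(400,400),interpolation=3) for x,y in((287,172),(199,178))]))
E
```

```text
336.8981032086305 cam in tool [ 8.45377162e-02 -6.53544216e-05 -1.62611355e-01] 
 [[ 9.45791839e-04  9.52833233e-01  3.03492893e-01]
 [ 9.99999507e-01 -8.09389908e-04 -5.75228530e-04]
 [-3.02452775e-04  3.03493287e-01 -9.52833529e-01]]
[[ 0.899  0.437  0.   ]
 [ 0.437 -0.899 -0.   ]
 [-0.     0.    -1.   ]]
```

View pics/tc.png

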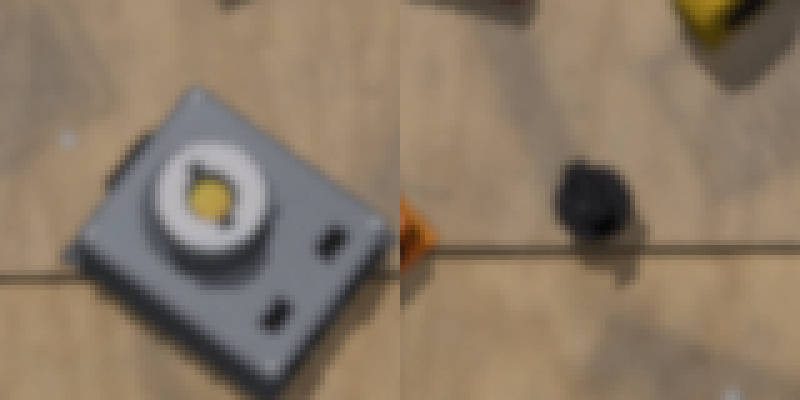

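Call:
arm_command(
  xyz=[
    [0.01,0.01,0.04],
    [0.03,0.04,0.06],
    [0.287,0.567,0.06],
    [0.287,0.567,0.06],
    [0.287,0.567,0.06],
    [0.287,0.567,0.06],
    [0.287,0.567,0.06],
    [0.287,0.567,0.06],
    [0.287,0.567,0.06],
    [0.287,0.567,0.06],
    [0.287,0.567,0.06],
    [0.287,0.567,0.06],
    [0.287,0.567,0.06],
    [0.287,0.567,0.06],
    [0.287,0.567,0.06],
    [0.287,0.567,0.06],
    [0.287,0.567,0.03],
    [0.287,0.567,-0.01],
    [0.287,0.567,-0.01],
    [0.287,0.567,-0.01],
  ],
  rot=[
    [0,0,0],
    [0,0,0],
    [0,0,0],
    [0,0,0],
    [0,0,0],
    [0,0,0],
    [0,0,0],
    [0,0,0],
    [0,0,0],
    [0,0,0],
    [0,0,0],
    [0,0,0],
    [0,0,0],
    [0,0,0],
    [0,0,0],
    [0,0,0],
    [0,0,0],
    [0,0,0],
    [0,0,0],
    [0,0,0],
  ],
  grip=1,
)

```text
time: 2.37
ee_pos: [0.5593, 0.0045, 0.2117]
eef_rot: [0.975, 0.224, -0.002, -0.0]
ft_force: [0.4, -0.8, 1.7]
width: 0.0875
grip_force: 0.0
```

```bash
cat > see.py <<'E'
import sys
from h import *
cam,name,*ls=sys.argv[1:]
s=r.read_state();snap(cam,name)
for l in ls:
  for d in r.spot_point(l,cam)[:3]:
    P=w(cam,d["at"]);print(l,round(d["conf"],2),P.round(4),pix(cam,P).round())
print(s["time"],s["ee_pos"],s["joint_positions"],s["ft_force"])
E
python3 see.py wrist w1 socket_mouth fuse_box socket_spring
```

```text
socket_mouth 0.79 [0.5645 0.0015 0.0826] [261. 178.]
socket_spring 0.98 [5.658e-01 5.000e-04 7.070e-02] [262. 174.]
2.3667 [0.55932419 0.00445312 0.21167832] [ 0.38879991  0.24436702 -0.55721974  1.62644083  0.13226738  1.31254152
 -1.30777524] [ 0.41837386 -0.84931047  1.66618795]
```

View pics/w1.png

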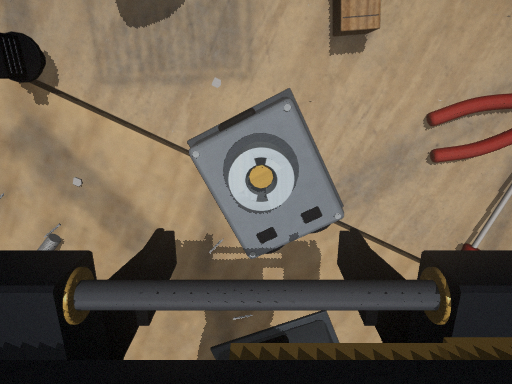

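```bash
python3 - <<'E'
from h import *
im=cv2.imread("pics/w1.png")
c=np.array([0.5645,0.0015]);sc=5000 # px/m
N=400
# rectify plane z=.079: output u right=+y?, use x->u, y->v
src=np.array([pix("wrist",[c[0]+a,c[1]+b,.079]) for a,b in((-.04,-.04),(.04,-.04),(.04,.04),(-.04,.04))],np.float32)
H=cv2.getPerspectiveTransform(src,np.array([[0,0],[N,0],[N,N],[0,N]],np.float32))
q=cv2.warpPerspective(im,H,(N,N),flags=cv2.INTER_CUBIC)
g=cv2.cvtColor(q,cv2.COLOR_BGR2GRAY);bw=(g>150).astype(np.uint8)
cs,_=cv2.findContours(bw,0,2);k=max(cs,key=cv2.contourArea);e=cv2.fitEllipse(cv2.convexHull(k));print("ell mm",e[1][0]/5,e[1][1]/5,"centre",c+(np.array(e[0])-200)/sc)
ctr=np.array(e[0]);yy,xx=np.mgrid[:N,:N];d=np.hypot(xx-ctr[0],yy-ctr[1])/5
s=(d>15.5)&(d<19)&(g<110);a=np.arctan2(yy-ctr[1],xx-ctr[0])[s];print(s.sum(),"slot yaw",np.angle(np.exp(2j*a).mean())/2, [np.angle(np.exp(1j*a[k]).mean()) for k in (np.cos(a-.5)>0,np.cos(a-.5)<0)])
cv2.imwrite("pics/q.png",q)
E
```

```text
ell mm 60.38787841796875 60.817926025390626 centre [5.62900159e-01 2.35308838e-04]
1550 slot yaw 0.49771085949256944 [np.float64(0.4979366060262152), np.float64(-2.644104792142638)]
```

View pics/q.png

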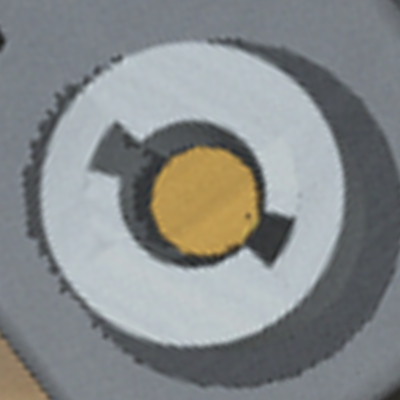

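Call:
arm_command(
  xyz=[
    [0,0.04,0.0],
    [-0.005,0.252,0.0],
    [-0.005,0.252,0.0],
    [-0.005,0.252,0.0],
    [-0.005,0.252,0.0],
    [-0.005,0.252,-0.03],
    [-0.005,0.252,-0.03],
    [-0.005,0.252,-0.03],
  ],
  rot=[
    [0,0,0],
    [0,0,0],
    [0,0,0],
    [0,0,0],
    [0,0,0],
    [0,0,0],
    [0,0,0],
    [0,0,0],
  ],
)

```text
time: 3.23
ee_pos: [0.5539, 0.2605, 0.1821]
eef_rot: [0.974, 0.227, -0.001, -0.001]
ft_force: [-0.3, 0.5, -0.8]
width: 0.0874
grip_force: 0.0
```

```bash
python3 see.py wrist w2 fuse_carrier carrier_grip carrier_lugs
```

```text
fuse_carrier 0.67 [0.5602 0.2561 0.0036] [258. 164.]
carrier_grip 0.59 [0.5549 0.2548 0.0444] [256. 180.]
carrier_lugs 0.68 [0.5606 0.2498 0.0112] [262. 168.]
3.2333 [0.55389877 0.26054917 0.18207054] [ 0.00261381  0.40607933 -0.66526873  1.52307812  0.25381265  1.30130743
 -1.80409948] [-0.26336062  0.54636899 -0.80121207]
```

View pics/w2.png

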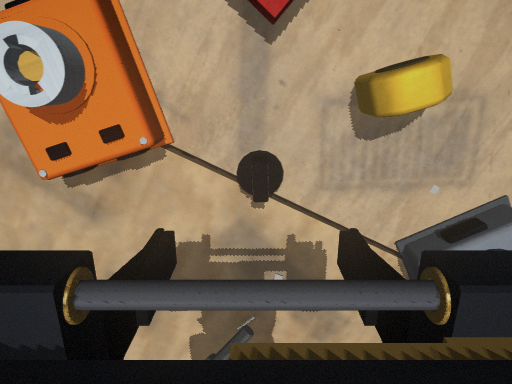

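```bash
cat > rect.py <<'E'
from h import *
def rect(im,c,z,half,N=400):
    src=np.array([pix("wrist",[c[0]+a,c[1]+b,z]) for a,b in((-half,-half),(half,-half),(half,half),(-half,half))],np.float32)
    return cv2.warpPerspective(im,cv2.getPerspectiveTransform(src,np.array([[0,0],[N,0],[N,N],[0,N]],np.float32)),(N,N),flags=cv2.INTER_CUBIC)
E
python3 - <<'E'
from rect import *
im=cv2.imread("pics/w2.png");c=(.556,.255)
q=[rect(im,c,z,.04) for z in(.056,.028)]
q=[np.clip(255*(x/255.)**.4*1.0,0,255).astype(np.uint8) for x in q]
q=[np.clip((x.astype(float)-40)*1.8,0,255).astype(np.uint8) for x in q]
cv2.imwrite("pics/c.png",np.hstack(q))
E
```

```text
(no output)
```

View pics/c.png

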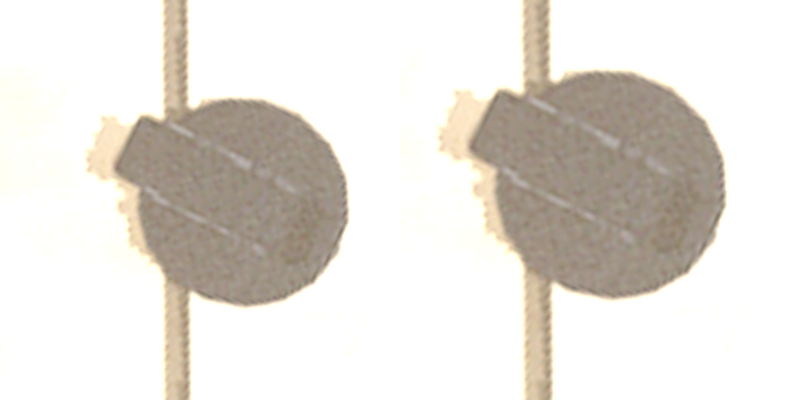

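```bash
python3 -c "
from bench import r
s=r.read_state();print(s['time'],s['ee_pos'],s['eef_rot'])"
```

```text
3.4333 [0.55683653 0.25509339 0.18399024] [9.74805208e-01 2.23055185e-01 1.00555590e-03 4.23256781e-04]
```

Call:
arm_command(
  xyz=[
    [0.0025,-0.005,-0.03],
    [0.0025,-0.005,-0.06],
    [0.0025,-0.005,-0.09],
    [0.0025,-0.005,-0.1],
    [0.0025,-0.005,-0.1],
    [0.0025,-0.005,-0.1],
  ],
  rot=[
    [0,0,0.04],
    [0,0,0.04],
    [0,0,0.04],
    [0,0,0.04],
    [0,0,0.04],
    [0,0,0.04],
  ],
)

```text
time: 3.93
ee_pos: [0.5588, 0.2514, 0.084]
eef_rot: [0.97, 0.243, 0.001, 0.0]
ft_force: [0.1, 0.4, 1.1]
width: 0.0869
grip_force: 0.0
```

```bash
python3 see.py wrist w3 fuse_carrier carrier_grip; python3 - <<'E'
from rect import *
im=cv2.imread("pics/w3.png");c=(.556,.252)
q=[rect(im,c,z,.04) for z in(.056,.028)]
q=[np.clip(255*(x/255.)**.4,0,255) for x in q]
q=[np.clip((x.astype(float)-40)*1.8,0,255).astype(np.uint8) for x in q]
cv2.imwrite("pics/c3.png",np.vstack([np.hstack(q)]))
E
```

```text
fuse_carrier 0.71 [0.5547 0.2617 0.0022] [243. 197.]
carrier_grip 0.9 [0.5529 0.258  0.0433] [244. 222.]
3.9333 [0.55884826 0.25143492 0.08402104] [-1.20150552e-03  4.95432413e-01 -6.38497466e-01  1.62537681e+00
  3.19704762e-01  1.12620716e+00 -1.80020055e+00] [0.09733471 0.44646622 1.12303193]
```

View pics/c3.png

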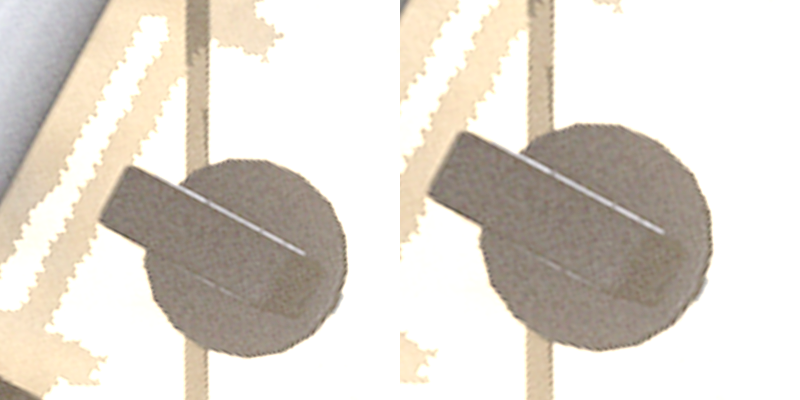

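```bash
cat > disc.py <<'E'
from rect import *
import sys
def carrier(im,c,zdisc=.028):
    q=rect(im,c,zdisc,.04);g=cv2.cvtColor(q,cv2.COLOR_BGR2GRAY)
    bw=cv2.morphologyEx((g<45).astype(np.uint8),cv2.MORPH_OPEN,np.ones((25,25)))
    n,l,st,ce=cv2.connectedComponentsWithStats(bw);k=l[200,200]
    m=(l==k).astype(np.uint8);cs,_=cv2.findContours(m,0,1);p=max(cs,key=cv2.contourArea)[:,0].astype(float)
    best=(0,)
    rng=np.random.default_rng(0)
    for _ in range(2000): # circle of given radius 115px
        a=p[rng.choice(len(p),3,False)];A=np.c_[2*a,np.ones(3)]
        try:s=np.linalg.solve(A,(a**2).sum(1))
        except Exception:continue
        rad=np.sqrt(max(s[2]+s[:2]@s[:2],0))
        if abs(rad-115)>5:continue
        nin=(abs(np.hypot(*(p-s[:2]).T)-rad)<1.5).sum()
        if nin>best[0]:best=(nin,s[:2],rad)
    e=best[1];return np.array(c)+(e-200)/5000,best[2]/5,best[0],len(p)
E
python3 - <<'E'
from disc import *
im=snap("wrist","w4");s=r.read_state();print(s["ee_pos"],s["eef_rot"])
print(carrier(im,(.5555,.258)))
E
```

```text
[0.55899739 0.25241932 0.08459524] [ 9.69817816e-01  2.43826144e-01  1.48382166e-03 -1.16784107e-04]
(array([0.55454177, 0.25840928]), np.float64(22.10378147926859), np.int64(315), 975)
```

Call:
arm_command(
  xyz=[
    [-0.0045,0.006,0],
    [-0.0045,0.006,-0.015],
    [-0.0045,0.006,-0.03],
    [-0.0045,0.006,-0.045],
    [-0.0045,0.006,-0.053],
    [-0.0045,0.006,-0.053],
    [-0.0045,0.006,-0.053],
    [-0.0045,0.006,-0.053],
  ],
  rot=[
    [0,0,0.015],
    [0,0,0.015],
    [0,0,0.015],
    [0,0,0.015],
    [0,0,0.015],
    [0,0,0.015],
    [0,0,0.015],
    [0,0,0.015],
  ],
)

```text
time: 4.8
ee_pos: [0.5539, 0.2586, 0.0307]
eef_rot: [0.968, 0.251, 0.001, -0.0]
ft_force: [0.4, 0.2, -0.3]
width: 0.0871
grip_force: 0.0
```

Call:
arm_command(
  xyz=[
    [0,0,0],
    [0,0,0],
    [0,0,0],
    [0,0,0],
    [0,0,0],
    [0,0,0],
    [0,0,0],
    [0,0,0],
    [0,0,0],
    [0,0,0],
  ],
  rot=[
    [0,0,0],
    [0,0,0],
    [0,0,0],
    [0,0,0],
    [0,0,0],
    [0,0,0],
    [0,0,0],
    [0,0,0],
    [0,0,0],
    [0,0,0],
  ],
  grip=0,
  squeeze=35,
)

```text
time: 5.63
ee_pos: [0.5535, 0.258, 0.0296]
eef_rot: [0.968, 0.251, 0.0, 0.0]
ft_force: [-1.0, 0.2, 0.5]
width: 0.0281
grip_force: 0.0
```

Call:
arm_command(
  xyz=[
    [0,0,0],
    [0,0,0],
    [0,0,0],
    [0,0,0],
    [0,0,0],
    [0,0,0],
  ],
  rot=[
    [0,0,0],
    [0,0,0],
    [0,0,0],
    [0,0,0],
    [0,0,0],
    [0,0,0],
  ],
)

```text
time: 6.13
ee_pos: [0.5535, 0.258, 0.0296]
eef_rot: [0.968, 0.251, 0.0, 0.0]
ft_force: [0.1, 0.3, -0.1]
width: 0.0137
grip_force: 35.0
```

Call:
arm_command(
  xyz=[
    [0,0,0.03],
    [0,0,0.06],
    [0,0,0.09],
    [0,-0.01,0.12],
    [0.004,-0.045,0.14],
    [0.007,-0.085,0.15],
    [0.009,-0.125,0.15],
    [0.009,-0.165,0.15],
    [0.009,-0.2,0.15],
    [0.009,-0.235,0.15],
    [0.009,-0.258,0.15],
    [0.009,-0.258,0.15],
    [0.009,-0.258,0.15],
    [0.009,-0.258,0.15],
    [0.009,-0.258,0.15],
    [0.009,-0.258,0.15],
    [0.009,-0.258,0.15],
  ],
  rot=[
    [0,0,0],
    [0,0,0],
    [0,0,0],
    [0,0,0],
    [0,0,0],
    [0,0,0],
    [0,0,0],
    [0,0,0],
    [0,0,0],
    [0,0,0],
    [0,0,0],
    [0,0,0],
    [0,0,0],
    [0,0,0],
    [0,0,0],
    [0,0,0],
    [0,0,0],
  ],
)

```text
time: 7.55
ee_pos: [0.5624, 0.0012, 0.1796]
eef_rot: [0.968, 0.252, 0.0, -0.0]
ft_force: [-0.8, 0.5, -0.6]
width: 0.014
grip_force: 35.0
```

```bash
python3 - <<'E'
from disc import *
s=r.read_state();im=snap("wrist","w5");z=s["ee_pos"][2]-.0296
print(s["ee_pos"],s["eef_rot"],s["grip_force"])
try:print(carrier(im,s["ee_pos"][:2],z+.028))
except Exception as e:print(e)
q=rect(im,(.563,0),.079,.04)
g=cv2.cvtColor(q,cv2.COLOR_BGR2GRAY);cs,_=cv2.findContours((g>150).astype(np.uint8),0,2);k=max(cs,key=cv2.contourArea);e=cv2.fitEllipse(cv2.convexHull(k));print(e)
cv2.imwrite("pics/q5.png",np.hstack([im,cv2.resize(q,(384,384))[:,:288]]))
E
```

```text
[0.56240711 0.00119181 0.1795502 ] [ 9.67699906e-01  2.52104896e-01  1.23498624e-05 -1.14067536e-04] 34.97855900321156
(array([5.62333212e-01, 4.46171370e-04]), np.float64(22.920086400782186), np.int64(147), 1448)
((187.5798797607422, 248.01547241210938), (374.911376953125, 472.2204895019531), 139.59765625)
```

View pics/q5.png

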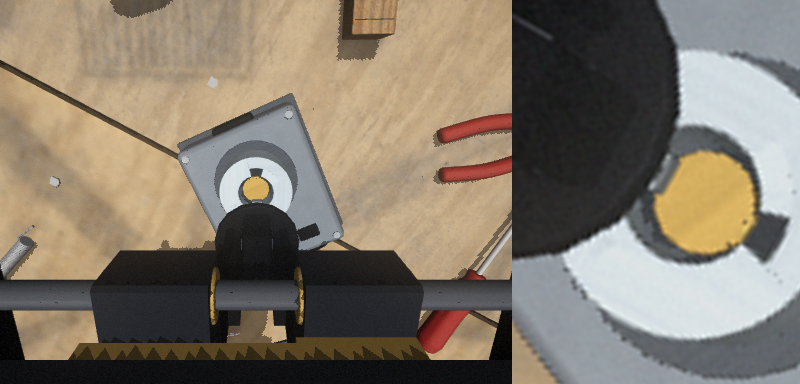

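```bash
python3 - <<'E'
from rect import *
im=snap("wrist","w6");s=r.read_state();print(s["ee_pos"],s["time"])
from disc import carrier
for z in(.1775,.1785):print(carrier(im,s["ee_pos"][:2],z))
c=np.array([.563,0]);q=rect(im,c,.079,.04);hsv=cv2.cvtColor(q,cv2.COLOR_BGR2HSV);g=cv2.cvtColor(q,cv2.COLOR_BGR2GRAY)
w_=cv2.morphologyEx(((g>160)&(hsv[...,1]<60)).astype(np.uint8),cv2.MORPH_OPEN,np.ones((5,5)))
cs,_=cv2.findContours(w_,0,1);p=np.vstack([k[:,0] for k in cs if len(k)>100]).astype(float)
rng=np.random.default_rng(0)
for R in(150,72.5):
  best=(0,)
  for _ in range(6000):
    a=p[rng.choice(len(p),3,False)]
    try:t=np.linalg.solve(np.c_[2*a,np.ones(3)],(a**2).sum(1))
    except Exception:continue
    rad=np.sqrt(max(t[2]+t[:2]@t[:2],0))
    if abs(rad-R)>4:continue
    n=(abs(np.hypot(*(p-t[:2]).T)-rad)<1.5).sum()
    if n>best[0]:best=(n,t[:2],rad)
  ctr=best[1];print(R,best[0],len(p),c+(ctr-200)/5000,best[2]/5)
  if R==150:C=ctr
yy,xx=np.mgrid[:400,:400];d=np.hypot(xx-C[0],yy-C[1])/5;a=np.arctan2(yy-C[1],xx-C[0])
for lo,hi in((15.2,17),(17,19)):
  m=(d>lo)&(d<hi)&(g<120)&(abs(a-.5)<.45);print("slot",np.median(a[m]),a[m].min(),a[m].max())
E
```

```text
[0.56245315 0.00063629 0.17958339] 7.65
(array([ 5.62649284e-01, -5.02880128e-06]), np.float64(23.04215706689021), np.int64(165), 1467)
(array([0.5626948 , 0.00066374]), np.float64(22.68358611272439), np.int64(150), 1463)
150 586 1125 [5.60249494e-01 4.56824826e-04] 30.016393292050743
72.5 270 1125 [5.60327712e-01 5.15017878e-04] 14.73346767562187
slot 0.501748020187817 0.24532793793390933 0.7516225489128233
slot 0.4954093161233117 0.23703596561249454 0.7551631142702149
```

Call:
arm_command(
  xyz=[
    [-0.0024,0,-0.02],
    [-0.0024,0,-0.04],
    [-0.0024,0,-0.055],
    [-0.0024,0,-0.062],
    [-0.0024,0,-0.066],
    [-0.0024,0,-0.066],
    [-0.0024,0,-0.066],
    [-0.0024,0,-0.066],
  ],
  rot=[
    [0,0,-0.01],
    [0,0,-0.01],
    [0,0,-0.01],
    [0,0,-0.01],
    [0,0,-0.01],
    [0,0,-0.01],
    [0,0,-0.01],
    [0,0,-0.01],
  ],
)

```text
time: 8.32
ee_pos: [0.5607, 0.0001, 0.1146]
eef_rot: [0.969, 0.246, 0.001, 0.0]
ft_force: [0.1, 0.1, -1.2]
width: 0.0139
grip_force: 35.0
```

```bash
python3 - <<'E'
from disc import *
im=snap("wrist","w7");s=r.read_state();print(s["ee_pos"],s["ft_force"],s["torque"])
for z in(.1115,.1125):print(carrier(im,s["ee_pos"][:2],z))
c=np.array([.561,0]);q=rect(im,c,.079,.04);hsv=cv2.cvtColor(q,cv2.COLOR_BGR2HSV);g=cv2.cvtColor(q,cv2.COLOR_BGR2GRAY)
w_=cv2.morphologyEx(((g>160)&(hsv[...,1]<60)).astype(np.uint8),cv2.MORPH_OPEN,np.ones((5,5)))
cs,_=cv2.findContours(w_,0,1);p=np.vstack([k[:,0] for k in cs if len(k)>100]).astype(float)
rng=np.random.default_rng(0)
best=(0,)
for _ in range(6000):
    a=p[rng.choice(len(p),3,False)]
    try:t=np.linalg.solve(np.c_[2*a,np.ones(3)],(a**2).sum(1))
    except Exception:continue
    rad=np.sqrt(max(t[2]+t[:2]@t[:2],0))
    if abs(rad-150)>4:continue
    n=(abs(np.hypot(*(p-t[:2]).T)-rad)<1.5).sum()
    if n>best[0]:best=(n,t[:2],rad)
ctr=best[1];print(best[0],len(p),c+(ctr-200)/5000,best[2]/5)
cv2.imwrite("pics/w7c.png",np.hstack([cv2.resize(im[80:280,160:360],(400,400),interpolation=3),q]))
E
```

```text
[5.60667321e-01 3.07673429e-05 1.14542877e-01] [ 0.00249446 -0.093475   -1.70146221] [-0.01169214 -0.02717763  0.04055369]
(array([ 0.55640432, -0.00261731]), np.float64(23.84847223889013), np.int64(148), 1509)
(array([ 0.55669966, -0.00239425]), np.float64(23.625610023841965), np.int64(141), 1522)
536 994 [0.5599627  0.00068828] 30.178243367015455
```

View pics/w7c.png

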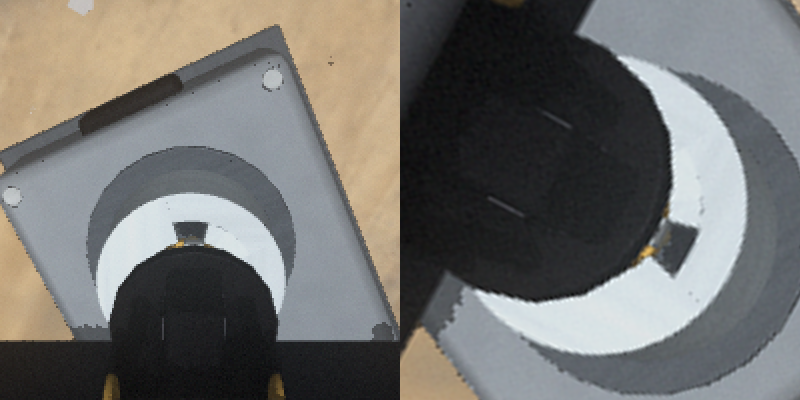

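Call:
arm_command(
  xyz=[
    [-0.001,0.0007,0],
    [-0.001,0.0007,-0.003],
    [-0.001,0.0007,-0.006],
    [-0.001,0.0007,-0.009],
    [-0.001,0.0007,-0.011],
    [-0.001,0.0007,-0.011],
    [-0.001,0.0007,-0.011],
  ],
  rot=[
    [0,0,0],
    [0,0,0],
    [0,0,0],
    [0,0,0],
    [0,0,0],
    [0,0,0],
    [0,0,0],
  ],
)

```text
time: 8.95
ee_pos: [0.5589, 0.0007, 0.1023]
eef_rot: [0.969, 0.246, -0.0, -0.0]
ft_force: [0.2, 0.5, -1.7]
width: 0.0136
grip_force: 35.0
```

Call:
arm_command(
  xyz=[
    [0.0005,0,0],
    [0.0005,0,-0.001],
    [0.0005,0,-0.002],
    [0.0005,0,-0.003],
    [0.0005,0,-0.003],
    [0.0005,0,-0.003],
  ],
  rot=[
    [0,0,0],
    [0,0,0],
    [0,0,0],
    [0,0,0],
    [0,0,0],
    [0,0,0],
  ],
)

```text
time: 9.45
ee_pos: [0.5595, 0.0007, 0.0995]
eef_rot: [0.969, 0.246, -0.0, 0.0]
ft_force: [0.3, 0.5, -1.5]
width: 0.0135
grip_force: 35.0
```

Call:
arm_command(
  xyz=[
    [0,0,-0.001],
    [0,0,-0.002],
    [0,0,-0.003],
    [0,0,-0.004],
    [0,0,-0.005],
    [0,0,-0.006],
    [0,0,-0.007],
    [0,0,-0.007],
    [0,0,-0.007],
  ],
  rot=[
    [0,0,0],
    [0,0,0],
    [0,0,0],
    [0,0,0],
    [0,0,0],
    [0,0,0],
    [0,0,0],
    [0,0,0],
    [0,0,0],
  ],
)

```text
time: 10.2
ee_pos: [0.5598, 0.0007, 0.0929]
eef_rot: [0.969, 0.246, 0.0, 0.0]
ft_force: [-1.9, -0.2, 6.3]
width: 0.0138
grip_force: 35.0
```

Call:
arm_command(
  xyz=[
    [0,0,-0.001],
    [0,0,-0.002],
    [0,0,-0.003],
    [0,0,-0.004],
    [0,0,-0.005],
    [0,0,-0.0053],
    [0,0,-0.0053],
    [0,0,-0.0053],
  ],
  rot=[
    [0,0,0],
    [0,0,0],
    [0,0,0],
    [0,0,0],
    [0,0,0],
    [0,0,0],
    [0,0,0],
    [0,0,0],
  ],
)

```text
time: 10.87
ee_pos: [0.5598, 0.0007, 0.088]
eef_rot: [0.969, 0.246, 0.0, 0.0]
ft_force: [-3.2, -0.5, 9.4]
width: 0.0138
grip_force: 35.0
```

Call:
arm_command(
  xyz=[
    [-0.0004,0,0],
    [-0.0004,0,0],
    [-0.0004,0,0],
    [-0.0004,0,0],
    [-0.0004,0,0],
    [-0.0004,0,0],
    [-0.0004,0,0],
    [-0.0004,0,0],
    [-0.0004,0,0],
    [-0.0004,0,0],
    [-0.0004,0,0],
    [-0.0004,0,0],
    [-0.0004,0,0],
  ],
  rot=[
    [0,0,-0.06],
    [0,0,-0.13],
    [0,0,-0.2],
    [0,0,-0.27],
    [0,0,-0.34],
    [0,0,-0.41],
    [0,0,-0.48],
    [0,0,-0.55],
    [0,0,-0.62],
    [0,0,-0.69],
    [0,0,-0.76],
    [0,0,-0.8],
    [0,0,-0.8],
  ],
)

```text
time: 11.95
ee_pos: [0.5605, 0.0007, 0.0885]
eef_rot: [0.988, -0.152, 0.002, -0.0]
ft_force: [-0.3, -0.1, 8.5]
width: 0.0139
grip_force: 35.0
```

```bash
cat > st.py <<'E'
from bench import r
import numpy as np
s=r.read_state();print(s["time"],np.round(s["ee_pos"],4),"yaw",2*np.arctan2(s["eef_rot"][1],s["eef_rot"][0]),np.round(s["ft_force"],2),np.round(s["torque"],3),s["joint_positions"][6],s["width"])
E
python3 st.py
```

```text
11.95 [0.5605 0.0007 0.0885] yaw -0.30497328718273936 [-0.34 -0.06  8.48] [ 0.051  0.088 -0.011] -2.082539767748071 0.013885154461756963
```

Call:
arm_command(
  xyz=[
    [0,0,0],
    [0,0,0],
    [0,0,0],
    [0,0,0],
  ],
  rot=[
    [0,0,-0.015],
    [0,0,-0.03],
    [0,0,-0.03],
    [0,0,-0.03],
  ],
)

```text
time: 12.28
ee_pos: [0.5605, 0.0008, 0.0885]
eef_rot: [0.986, -0.165, 0.001, -0.0]
ft_force: [0.3, -0.8, 8.4]
width: 0.0136
grip_force: 35.0
```

```bash
python3 st.py
```

```text
12.2833 [0.5605 0.0008 0.0885] yaw -0.33223156828300354 [ 0.28 -0.77  8.39] [0.007 0.103 0.061] -2.1085519409800786 0.01355086122196808
```

Call:
arm_command(
  xyz=[
    [0,0,0],
    [0,0,0],
    [0,0,0],
    [0,0,0],
  ],
  rot=[
    [0,0,-0.012],
    [0,0,-0.025],
    [0,0,-0.025],
    [0,0,-0.025],
  ],
)

```text
time: 12.62
ee_pos: [0.5605, 0.0008, 0.0885]
eef_rot: [0.984, -0.178, 0.002, -0.0]
ft_force: [0.1, -0.3, 10.5]
width: 0.0138
grip_force: 35.0
```

```bash
python3 st.py
```

```text
12.6167 [0.5605 0.0008 0.0885] yaw -0.35719532735207987 [ 0.12 -0.29 10.51] [ 0.008  0.082 -0.007] -2.132381159437837 0.013827093697383452
```

Call:
arm_command(
  xyz=[
    [0,0,0],
    [0,0,0],
    [0,0,0],
    [0,0,0],
  ],
  rot=[
    [0,0,-0.012],
    [0,0,-0.025],
    [0,0,-0.025],
    [0,0,-0.025],
  ],
)

```text
time: 12.95
ee_pos: [0.5604, 0.0007, 0.0885]
eef_rot: [0.982, -0.19, 0.001, -0.0]
ft_force: [0.1, -0.1, 9.7]
width: 0.0141
grip_force: 35.0
```

```bash
python3 st.py
```

```text
12.95 [0.5604 0.0007 0.0885] yaw -0.38221425423621397 [ 0.06 -0.13  9.68] [0.018 0.121 0.088] -2.1561973837169526 0.014069347670143303
```

Call:
arm_command(
  xyz=[
    [0,0,0],
    [0,0,0],
    [0,0,0],
    [0,0,0],
  ],
  rot=[
    [0,0,-0.012],
    [0,0,-0.025],
    [0,0,-0.025],
    [0,0,-0.025],
  ],
)

```text
time: 13.28
ee_pos: [0.5604, 0.0006, 0.0885]
eef_rot: [0.979, -0.202, 0.001, -0.0]
ft_force: [-0.4, -0.4, 9.1]
width: 0.0138
grip_force: 35.0
```

```bash
python3 st.py
```

```text
13.2833 [0.5604 0.0006 0.0885] yaw -0.4069360984634804 [-0.43 -0.36  9.12] [-0.133  0.198  0.239] -2.1798477601295523 0.013752135628433188
```

Call:
arm_command(
  xyz=[
    [0,0,0],
    [0,0,0],
    [0,0,0.001],
    [0,0,0.002],
    [0,0,0.003],
    [0,0,0.004],
    [0,0,0.005],
    [0,0,0.005],
    [0,0,0.005],
  ],
  rot=[
    [0,0,0.02],
    [0,0,0.04],
    [0,0,0.04],
    [0,0,0.04],
    [0,0,0.04],
    [0,0,0.04],
    [0,0,0.04],
    [0,0,0.04],
    [0,0,0.04],
  ],
)

```text
time: 14.03
ee_pos: [0.5603, 0.0006, 0.0932]
eef_rot: [0.983, -0.183, 0.001, -0.0]
ft_force: [1.0, 0.2, 6.5]
width: 0.0132
grip_force: 35.0
```

```bash
python3 st.py
```

```text
14.0333 [0.5603 0.0006 0.0932] yaw -0.3673265706485175 [1.04 0.19 6.53] [-0.035 -0.226 -0.014] -2.1395177639418828 0.013160591097260987
```

Call:
arm_command(
  xyz=[
    [0,0,0.0004],
    [0,0,0.0008],
    [0,0,0.0008],
  ],
  rot=[
    [0,0,0],
    [0,0,0],
    [0,0,0],
  ],
)

```text
time: 14.28
ee_pos: [0.5603, 0.0006, 0.0935]
eef_rot: [0.983, -0.183, 0.001, -0.0]
ft_force: [5.0, 0.1, 2.4]
width: 0.0135
grip_force: 35.0
```

```bash
python3 st.py
```

```text
14.2833 [0.5603 0.0006 0.0935] yaw -0.3673667789387134 [5.   0.12 2.42] [-0.069 -1.094  0.012] -2.1391674530623574 0.013529114591302824
```

Call:
arm_command(
  xyz=[
    [0,0,-0.0004],
    [0,0,-0.0004],
    [0,0,-0.0004],
    [0,0,-0.0004],
    [0,0,-0.0004],
    [0,0,-0.0004],
    [0,0,-0.0004],
    [0,0,-0.0004],
  ],
  rot=[
    [0,0,0],
    [0,0,0],
    [0,0,0],
    [0,0,0],
    [0,0,0],
    [0,0,0],
    [0,0,0],
    [0,0,0],
  ],
  grip=0.6,
)

```text
time: 14.95
ee_pos: [0.5587, 0.0007, 0.0923]
eef_rot: [0.983, -0.183, -0.0, 0.0]
ft_force: [-0.6, -0.1, 0.0]
width: 0.0508
grip_force: 0.0
```

Call:
arm_command(
  xyz=[
    [0.001,0,0.01],
    [0.001,0,0.03],
    [0.001,0,0.06],
    [0.001,0,0.09],
    [0.001,0,0.1],
    [0.001,0,0.1],
    [0.001,0,0.1],
    [0.001,0,0.1],
  ],
  rot=[
    [0,0,0],
    [0,0,0],
    [0,0,0],
    [0,0,0],
    [0,0,0],
    [0,0,0],
    [0,0,0],
    [0,0,0],
  ],
)

```text
time: 15.62
ee_pos: [0.5595, 0.0006, 0.1916]
eef_rot: [0.983, -0.183, -0.001, 0.0]
ft_force: [-0.9, 0.2, 0.0]
width: 0.0522
grip_force: 0.0
```

```bash
python3 see.py wrist w9 fuse_carrier socket_mouth carrier_grip
```

```text
fuse_carrier 0.74 [ 0.5631 -0.0016  0.073 ] [258. 179.]
fuse_carrier 0.67 [ 5.635e-01 -3.000e-04  6.750e-02] [256. 177.]
carrier_grip 0.94 [ 5.600e-01 -1.000e-04  1.055e-01] [258. 195.]
15.6167 [5.59516795e-01 5.52937542e-04 1.91578759e-01] [ 0.29832016  0.24151166 -0.44151953  1.65999099  0.10723773  1.26587655
 -2.10244268] [-0.91915731  0.1864992   0.03202878]
```

View pics/w9.png

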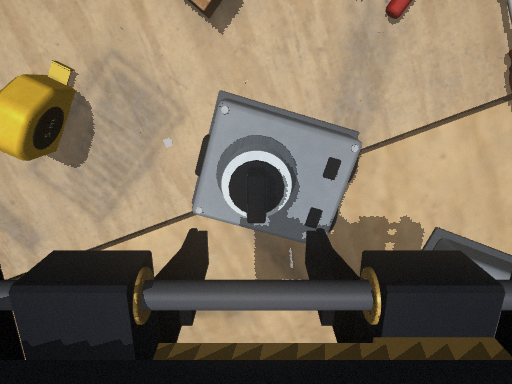

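The picture shows the carrier seated and centred on the turret at (257, 188), with the fingers clear above it. The detected grip height of 0.1055 m agrees with the 0.107 m expected when locked.

```bash
python3 -c "
from bench import r
print(r.close_job())"
```

```text
the job is handed in; nothing more can be done
None
```

The fuse carrier is locked in the socket of the smaller grey box and released with the arm clear, by the force readings and the last picture, and the job was handed in at about 16 s; the hand-in returned no verdict.

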